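Unload the curing pressure pot

ROBOT

A 7-joint arm with a two-finger parallel gripper is mounted at the origin on a cart in front of the work surface, level with it; the furniture and walls round the work are solid. World frame = base frame: x ahead of the robot, y to its left, z up, the work surface at z = 0. Lengths are in m, angles in rad, forces in N, time in s.
With the tool pointing down it reaches from about 0.4 to 0.9 m from the base axis. Payload 5.5 kg.
Tool frame: the origin (TCP) lies on the front face of the gripper's body, between the roots of the fingers; the fingertips stand ahead of it and the grasp point (between the pads) lies 54 mm ahead of it (manip.tip_extent is the z of the fingertips in the tool frame, in m); z points along the fingers, y is the line along which they close (so a half turn about z gives the same grasp; the last joint's range is limited). The gripper opens to 85 mm and grips with 20 to 120 N. Pads are 22 mm wide; open, the fingers measure 114 mm over their backs; the gripper's body (76 mm by 85 mm) begins 54 mm behind the grasp point. The pads swing forward as they close: fully open they stand 13 mm farther back than shut.
Start: joints at [-0.952, 0.501, -0.427, 1.55, 0.221, 1.138, -0.21], TCP at [0.226, 0.609, 0.304] pointing down, gripper open.
Joint ranges: [-2.88, 2.88], [-0.31, 2.03], [-1.54, 1.56], [0.2, 2.42], [-1.41, 4.55], [0.19, 2.02], [-2.57, 2.57]. Speed limits (rad/s): [2.57, 2.57, 3.14, 3.14, 3.14, 3.14, 3.14].

INTERFACE

Orientations are given as a rotation vector (axis times angle).
In Python, from station import manip gives the robot as it stands. Calls block until the motion is done:
- manip.move_pose(position, orientation): joint-space move of the TCP to a pose.
- manip.move_straight(position, rotation=None, max_speed=0.15, guard=None): straight line of the TCP; rotation=None keeps the orientation; max_speed is the mean speed in m/s. With guard (N) it stops when the force on the tool has changed by that much, and returns True; else False.
- manip.set_joints(angles): joint-space move.
- manip.command_gripper(opening, grip_force=None): finger opening in m; grip_force is the grip in N (None keeps the last); returns when the fingers have stopped.
- manip.hold(seconds).
- manip.inverse_kinematics(position, orientation): joint angles nearest the present ones, or None.
- manip.get_image(name): name is "scene" or "top" or "wrist"; returns a dict with "pixels" (480x640x3 uint8, red, green, blue), "vertical_fov" (degrees; the focal length in pixels is half the picture's height over the tangent of half this angle, whatever the lens; pixels are square), "cx", "cy" (the principal point, pixels), "xyz" and "rotation" of the camera in the world. Camera axes: x right, y down, z forward; pixel columns grow to the right and rows downward; lengths in m; the calibration is good to about 2 mm. A picture is of the moment at which its call begins. There is no depth.
A pose or a line that the arm cannot do raises manip.IKError and nothing moves.
- manip.hand_in(): hands the job in; it is judged then, once.
Readings, each from a call of its own:
- manip.read_t(): time.
- manip.read_joint_positions(): joint angles.
- manip.read_joint_velocities(): joint speeds.
- manip.read_joint_efforts(): joint torques, N m.
- manip.read_tcp_pos(): TCP position.
- manip.read_tcp_rot(): TCP orientation.
- manip.read_ft_force(): force on the tool from outside, world axes, zero at the start.
- manip.read_torque(): the same for the moment, N m.
- manip.read_finger_gap(): finger opening in m.
- manip.read_gripper_force(): force on a finger pad.
Only numpy, scipy, OpenCV 4.12 (cv2) and the standard library are available. Lean on these libraries where they do the work, as an engineer would, in place of code of your own. Each camera call takes 0.05 s, during which the arm holds its last target. There are 200 camera calls.

TASK

The resin mounts in the pressure pot have cured. Unscrew the bleed plug from the port, draw it out and lay it in the small bay of the steel tray, then swing the pot's lid right back to its stop and stand every mount that is inside upright in the tray's large bay, and finally lower the lid gently until it is shut. The resin is still soft: grip a mount with less than 10 N at each finger and set it down gently; do not force the plug or the lid, and leave the other things on the bench where they are.

Things in the scene. Friction and masses are not known exactly. Their poses are not given: they have to be found in the camera images.
- pot: aluminium pressure pot, fixed, 140 x 220 mm (local x, y), 72 mm high without its lid; origin at the centre of its underside, z up; the port side faces local -x. Chamber 116 x 196 mm inside 12 mm walls, centred on the origin, its floor 28 mm above the bench, open at the top under the lid. A round gauge sticks out 26 mm from its -y end
- port (a point): point on the port's axis at the outer face of the lid's hasp, 100 mm from the pot's origin along local -x, 40 mm above the bench; the axis is level, along the pot's local x. The hasp, a slotted plate 52 mm wide and 5 mm thick, hangs from the lid before the port; the seated plug passes through it and locks the lid. The plug's origin starts here
- lid (a joint): lid angle in rad: 0 shut, up to 2.0 (stop, leaning back over the side away from the port). Stiff hinge along the pot's local y: the lid stays at any angle; about 7 N at the handle lifts it from shut, 2 to 6 N moves it elsewhere. The lid is flat, 152 mm from hinge to front edge, 224 mm wide, underside level with the hinge line, top face 17 mm above it
- lid_hinge (a point): middle of the lid's hinge line, 76 mm from the pot's origin along local +x, 72 mm above the bench
- lid_handle (a point): middle of the lid's handle, a round bar 10 mm thick and 110 mm long parallel to the hinge, on the lid's outer face. With the lid shut it lies 112 mm before the hinge line, 43 mm above it (115 mm above the bench), with a 20 mm gap below it; its two posts stand 48 mm either side of this point
- plug: bleed plug, 0.11 kg, its axis (local x, nose to +x into the pot) level; origin on the axis at the inner face of its collar. Shank 19 mm thick, 35 mm long to +x, with a cross pin (28 mm over its ends) 22 mm from the origin that forms a quick thread. Collar 42 mm across, 5 mm thick; hub 22 mm across from local x = -5 to -48 mm; a lever at the hub's outer end
- plug_hub (a point): middle of the bare hub (22 mm across, 33 mm long, between collar and lever), on the axis, 21.5 mm outside the plug's origin: the place to hold the plug. Once unscrewed the plug has backed out about 3 mm and draws straight out along the axis, clear after 45 mm; with 60 mm it is well out. Its own play in the port lets it droop 2 or 3 degrees
- lever_tip (a point): rounded end of the lever, 52 mm from the axis, 43 mm outside the plug's origin; the lever is a round rod 10 mm thick square to the axis. Seen from outside it starts leaning right (plug's -y), 50 degrees above level; pushed anticlockwise over the top by 120 degrees, until nearly level on the left, the thread lets go; a stop follows 10 degrees on. 2 to 5 N turns it
- tray: loose steel tray, 260 x 150 mm (local x, y), walls 18 mm high and 3 mm thick, floor 3 mm thick, 0.7 kg; origin at the centre of its underside, z up. A divider 17 mm high at local x = -28 mm parts a small bay (local x -127 to -30 mm) from a large one (-26 to +127 mm)
- mount_a: a resin mount: a plain upright cylinder 30 mm in diameter and 21 mm high, about 30 g; origin at the centre of its underside, z up. Standing in the pot's chamber at the start; None if it is absent in this run
- mount_b: a resin mount: a plain upright cylinder 30 mm in diameter and 18 mm high, about 30 g; origin at the centre of its underside, z up. Standing in the pot's chamber at the start; None if it is absent in this run
- mount_c: a resin mount: a plain upright cylinder 25 mm in diameter and 24 mm high, about 30 g; origin at the centre of its underside, z up. Standing in the pot's chamber at the start; None if it is absent in this run
- mount_d: a resin mount: a plain upright cylinder 32 mm in diameter and 20 mm high, about 30 g; origin at the centre of its underside, z up. Standing in the pot's chamber at the start; None if it is absent in this run
- loupe: bystander: black waisted eyepiece loupe, 35 mm across, 30 mm high; leave it alone
- label_roll: bystander: roll of labels lying flat, 58 mm across, 32 mm high; leave it alone
- tally: bystander: hand tally counter, 42 x 70 x 18 mm; leave it alone

How it is judged:
By the outcome, as a careful person would: the job done as asked, in the order asked, and still so for the second after the job is handed in, with the robot touching nothing.
Of mount_a, mount_b, mount_c, mount_d only 2 to 4 are there at a start; the rules pass over those that are not, and their reading is None.
At some moment in a run one of tray may be knocked a few centimetres aside while the robot is not near it.
It also fails if it takes over 210 s, if anything falls off the work surface, if the arm or the gripper's body presses on something with over 40 N, if the wrist force passes 120 N, or if a joint passes its speed limit or range.

## Working session

There is one attempt and no reset: what is moved stays moved. The work goes in short steps, each a Python script; the robot and the scene stay as the last script left them, time stands still between calls to the robot, and variables do not carry over. Pictures are saved under pics/ and viewed, at most 17 in all, crops included, and the job is handed in when it is done.

```bash
ls; mkdir -p pics
python3 - <<'E'
from station import manip
import cv2,numpy as np
for n in("scene","top"):
    d=manip.get_image(n); cv2.imwrite(f"pics/{n}0.png",d["pixels"][:,:,::-1])
    print(n,d["vertical_fov"],d["cx"],d["cy"],np.round(d["xyz"],4),np.round(d["rotation"],4).tolist())
print(manip.read_t(),manip.read_tcp_rot(),manip.tip_extent,manip.read_ft_force())
E
```

```text
pics
scene 53.473821105590176 322.0369780827841 235.62685281212617 [ 0.1867 -0.714   0.6827] [-2.0993, 0.4463, -0.258]
top 57.88614785870598 318.85713091485843 232.99138630750508 [0.499  0.1473 0.9457] [-2.1562, 2.1707, -0.0982]
0.1 [-5.55820148e-01 -3.09162307e+00  2.76178369e-03] 0.0726 [0.20779855 0.01304277 0.46257308]
```

View pics/scene0.png

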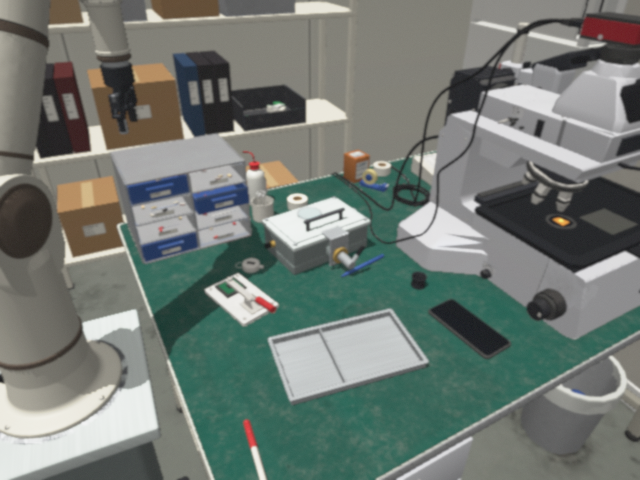

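View pics/top0.png

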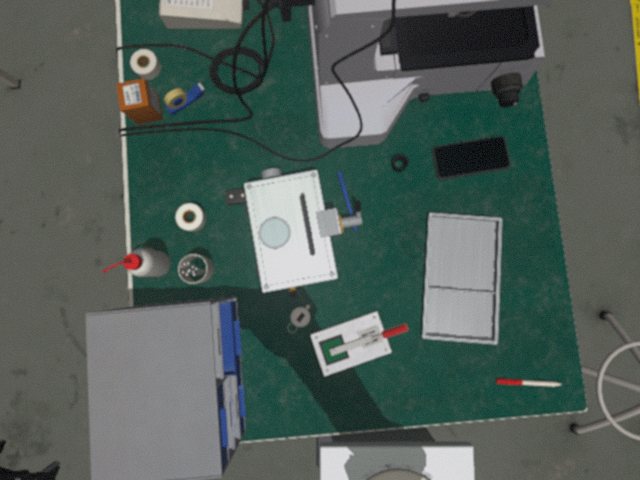

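```bash
cat > h.py <<'E'
from station import manip
import cv2,numpy as np
from scipy.spatial.transform import Rotation as R
def cam(n,save=None):
    d=manip.get_image(n)
    if save: cv2.imwrite(f"pics/{save}.png",d["pixels"][:,:,::-1])
    d["R"]=R.from_rotvec(d["rotation"]).as_matrix(); d["f"]=240/np.tan(np.radians(d["vertical_fov"]/2)); d["xyz"]=np.array(d["xyz"])
    return d
def ray(d,uv):
    uv=np.atleast_2d(np.asarray(uv,float))
    v=np.c_[(uv[:,0]-d["cx"])/d["f"],(uv[:,1]-d["cy"])/d["f"],np.ones(len(uv))]@d["R"].T
    return v/np.linalg.norm(v,axis=1)[:,None]
def onz(d,uv,z):
    v=ray(d,uv); return d["xyz"]+v*((z-d["xyz"][2])/v[:,2])[:,None]
def proj(d,p):
    q=(np.atleast_2d(p)-d["xyz"])@d["R"]; return np.c_[q[:,0]/q[:,2]*d["f"]+d["cx"],q[:,1]/q[:,2]*d["f"]+d["cy"]]
def biggest(mask,roi):
    x0,y0,x1,y1=roi; m=np.zeros_like(mask); m[y0:y1,x0:x1]=mask[y0:y1,x0:x1]
    c,_=cv2.findContours(m,cv2.RETR_EXTERNAL,cv2.CHAIN_APPROX_NONE); return max(c,key=cv2.contourArea)
E
python3 - <<'E'
from h import *
d=cam("top"); p=d["pixels"]; hsv=cv2.cvtColor(p,cv2.COLOR_RGB2HSV)
print(p[200,265],p[222,325],p[250,460],p[180,220])
m=((hsv[...,2]>165)).astype(np.uint8)*255
for name,roi,z in(("lid",(242,163,345,298),.089),("tray",(415,205,510,350),.018)):
    mm=m if name=="lid" else ((hsv[...,1]<60)&(hsv[...,2]>90)).astype(np.uint8)*255
    mm=cv2.morphologyEx(mm,cv2.MORPH_OPEN,np.ones((21,21) if name=="lid" else (3,3),np.uint8)) if name=="tray" else mm
    c=biggest(mm,roi); w=onz(d,c[:,0]+0.,z)[:,:2].astype(np.float32)
    r=cv2.minAreaRect(w); print(name,r,cv2.boxPoints(r).round(4).tolist(),cv2.contourArea(c))
crop=cv2.resize(p[150:310,215:375],(640,640))[:600]
crop2=cv2.resize(cam("scene")["pixels"][180:300,230:400],(800,565),interpolation=cv2.INTER_CUBIC)
cv2.imwrite("pics/c2.png",crop2[:,:,::-1])
E
```

```text
[212 219 215] [162 163 165] [161 160 162] [40 71 62]
lid ((0.5955265760421753, 0.19988560676574707), (0.22205008566379547, 0.17926861345767975), 10.162596702575684) [[0.47040000557899475, 0.2685000002384186], [0.5020999908447266, 0.09210000187158585], [0.7206000089645386, 0.13120000064373016], [0.6890000104904175, 0.3077000081539154]] 8337.5
tray ((0.4980708360671997, -0.14550970494747162), (0.16095705330371857, 0.2715020477771759), 85.33405303955078) [[0.3562000095844269, -0.21469999849796295], [0.626800000667572, -0.23680000007152557], [0.6399000287055969, -0.0763000026345253], [0.3693000078201294, -0.05429999902844429]] 9542.0
```

View pics/c2.png

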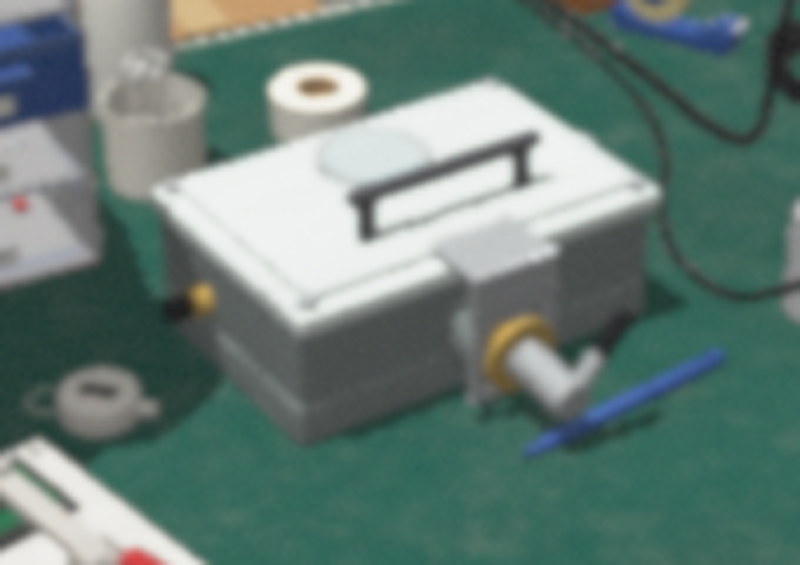

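Run:
```python
from h import *
d=cam("top"); p=d["pixels"]; hsv=cv2.cvtColor(p,cv2.COLOR_RGB2HSV)
m=(hsv[...,2]>150).astype(np.uint8)*255   # half way white/green
c=biggest(m,(242,163,345,298)); w=onz(d,c[:,0]+0.,.089)[:,:2].astype(np.float32)
box=cv2.boxPoints(cv2.minAreaRect(w))
yv=-np.array([.984,.176]);yv/=np.linalg.norm(yv);
for it in range(3):
    xv=np.array([yv[1],-yv[0]]); s=w@xv; t=w@yv; t0=(t.max()+t.min())/2
    hi=w[(s>s.max()-.007)&(abs(t-t0)<.09)]; fr=w[(abs(t-t0)>.045)&(abs(t-t0)<.1)&(s<np.median(s))]
    l=cv2.fitLine(hi,cv2.DIST_HUBER,0,.001,.001).ravel(); lf=cv2.fitLine(fr,cv2.DIST_HUBER,0,.001,.001).ravel()
    a=l[:2]*np.sign(l[:2]@yv);b=lf[:2]*np.sign(lf[:2]@yv); print(a,b); yv=(a+b); yv/=np.linalg.norm(yv)
xv=np.array([yv[1],-yv[0]]); sh=l[2:]@xv; sf=lf[2:]@xv; t=w@yv; tc=(np.percentile(t,.5)+np.percentile(t,99.5))/2
print("depth",sh-sf,"len",np.ptp(t)); o=xv*(sh+sf)/2+yv*tc
print("pot",o,"yaw",np.degrees(np.arctan2(xv[1],xv[0])))
P=lambda x,y,z:np.r_[o+xv*x+yv*y,z]
print("port",P(-.1,0,.04))
ds=cam("scene"); hs=cv2.cvtColor(ds["pixels"],cv2.COLOR_RGB2HSV)
ye=((hs[...,0]>14)&(hs[...,0]<32)&(hs[...,1]>110)).astype(np.uint8)*255
c2=biggest(ye,(315,235,370,280)); r=cv2.minAreaRect(c2); print("collar px",r,"pred",proj(ds,P(-.1025,0,.04)), "lever tip pred",proj(ds,P(-.143,-.052*np.cos(.873),.04+.052*np.sin(.873))))
print("handle ends pred top",proj(d,np.array([P(-.036,.055,.115),P(-.036,-.055,.115)])),"scene",proj(ds,np.array([P(-.036,.055,.115),P(-.036,-.055,.115)])))
np.save("pot.npy",np.r_[o,xv])
```

```text
[-0.9839167  -0.17862798] [-0.98378271 -0.17936446]
[-0.9839167  -0.17862798] [-0.98377639 -0.17939888]
[-0.9839167  -0.17862798] [-0.98377639 -0.17939888]
depth 0.14846105154683698 len 0.2249058129196596
pot [0.59237187 0.21450371] yaw 100.31230110712035
port [0.61027322 0.11611905 0.04      ]
collar px ((338.0635681152344, 253.2071990966797), (8.845200538635254, 14.345577239990234), 41.987213134765625) pred [[339.0516868  255.23566569]] lever tip pred [[361.68289778 244.69889178]]
handle ends pred top [[312.40444606 253.59288139]
 [302.00727593 197.93176192]] scene [[303.96101616 222.68026752]
 [341.9329356  209.84921917]]
```

```bash
cat >> h.py <<'E'
import os
if os.path.exists("pot.npy"):
    q=np.load("pot.npy"); O=q[:2]; XV=np.r_[q[2:],0]; YV=np.array([-q[3],q[2],0]); ZV=np.array([0,0,1.])
def P(x,y,z): return np.r_[O,0]+XV*x+YV*y+ZV*z
def rot(z,y):
    z=z/np.linalg.norm(z); y=y-z*(y@z); y/=np.linalg.norm(y); return R.from_matrix(np.c_[np.cross(y,z),y,z]).as_rotvec()
def tilt(a,sy=1,along='x'):
    """approach = down, body leaning toward pot +x by a; closing line across the pot's y ('y') or in the x-z plane ('x')"""
    z=-(ZV*np.cos(a)+XV*np.sin(a)); y=sy*(YV if along=='y' else XV*np.cos(a)-ZV*np.sin(a)); return z,rot(z,y)
def tcp(g,z,d=.054): return np.asarray(g)-z*d
def handle(th,depth=.054):
    a=np.arctan2(.043,.112)+th; r=np.hypot(.043,.112); return P(.076-r*np.cos(a),0,.072+r*np.sin(a))
E
python3 - <<'E'
from h import *
ik=manip.inverse_kinematics
def show(n,g,z,r):
    q=ik(tcp(g,z),r); print(n,None if q is None else np.round(q,2))
for sy in(1,-1):
    for a in(-.2,0): z,r=tilt(a,sy,'y'); show(("hub",sy,a),P(-.1215,0,.04),z,r); show(("hubout",sy,a),P(-.19,0,.04),z,r); 
    z,r=tilt(0,sy,'x'); show(("handle0",sy),handle(0),z,r)
    for th in (.7,1.4,2.0):
        for a in(.3,.6,.9,1.1):
            z,r=tilt(a,sy,'x'); show(("handle",sy,th,a),handle(th),z,r)
E
```

```text
('hub', 1, -0.2) [-0.81  1.08  1.12  1.77 -1.25  1.25 -2.18]
('hubout', 1, -0.2) [-0.69  1.09  1.12  1.74 -1.23  1.27 -2.09]
('hub', 1, 0) [-1.    1.27  1.35  1.79 -1.31  1.29 -2.24]
('hubout', 1, 0) [-0.88  1.27  1.35  1.77 -1.31  1.3  -2.14]
('handle0', 1) [-0.08  0.6  -0.34  1.72  0.25  0.86  1.22]
('handle', 1, 0.7, 0.3) [-0.34  0.59 -0.32  1.6   0.49  1.16  0.89]
('handle', 1, 0.7, 0.6) [-0.51  0.7  -0.27  1.52  0.69  1.37  0.71]
('handle', 1, 0.7, 0.9) [-0.63  0.84 -0.23  1.43  0.83  1.6   0.61]
('handle', 1, 0.7, 1.1) [-0.69  0.94 -0.21  1.38  0.92  1.75  0.57]
('handle', 1, 1.4, 0.3) [-0.45  0.64 -0.34  1.5   0.48  1.24  0.8 ]
('handle', 1, 1.4, 0.6) [-0.6   0.75 -0.29  1.39  0.65  1.48  0.68]
('handle', 1, 1.4, 0.9) [-0.72  0.9  -0.25  1.28  0.8   1.71  0.61]
('handle', 1, 1.4, 1.1) [-0.78  1.   -0.21  1.21  0.88  1.85  0.6 ]
('handle', 1, 2.0, 0.3) [-0.54  0.72 -0.34  1.43  0.49  1.25  0.73]
('handle', 1, 2.0, 0.6) [-0.69  0.85 -0.28  1.29  0.64  1.5   0.63]
('handle', 1, 2.0, 0.9) [-0.8   1.   -0.24  1.15  0.77  1.75  0.59]
('handle', 1, 2.0, 1.1) [-0.87  1.11 -0.18  1.05 
[... 454 characters left out ...]
.23 -2.2 ]
('handle', -1, 0.7, 0.9) [-0.97  0.85  0.3   1.45  0.53  1.42 -2.33]
('handle', -1, 0.7, 1.1) [-1.01  0.96  0.32  1.39  0.61  1.54 -2.38]
('handle', -1, 1.4, 0.3) [-0.85  0.62  0.26  1.52  0.13  1.15 -2.08]
('handle', -1, 1.4, 0.6) [-0.97  0.75  0.3   1.41  0.31  1.34 -2.23]
('handle', -1, 1.4, 0.9) [-1.04  0.9   0.31  1.3   0.47  1.54 -2.32]
('handle', -1, 1.4, 1.1) [-1.07  1.01  0.32  1.22  0.56  1.67 -2.35]
('handle', -1, 2.0, 0.3) [-0.92  0.71  0.27  1.45  0.09  1.15 -2.14]
('handle', -1, 2.0, 0.6) [-1.03  0.85  0.3   1.31  0.26  1.37 -2.27]
('handle', -1, 2.0, 0.9) [-1.09  1.01  0.32  1.16  0.41  1.59 -2.34]
('handle', -1, 2.0, 1.1) [-1.11  1.13  0.33  1.07  0.5   1.74 -2.35]
```

Run:
```python
from h import *
z,r=tilt(0,-1,'y')
manip.move_pose(P(-.15,-.06,.28),r); manip.command_gripper(0.0,20)
print(manip.read_t(),manip.tip_extent,manip.read_finger_gap(),manip.read_ft_force())
d=cam("wrist","w1"); print(d["xyz"],d["vertical_fov"])
print("pred",proj(d,np.array([P(-.143,-.052*np.cos(.873),.04+.052*np.sin(.873)),P(-.148,0,.04),P(-.1,.026,.072),P(-.1,-.026,.072),P(-.036,-.055,.115)])).round(1))
```

```text
3.5417 0.0726 0.00013329336611913903 [-0.13306951  0.71437865 -0.32070228]
[0.66731473 0.14069578 0.34980007] 64.1798439822012
pred [[275.5 217.2]
 [239.7 213.1]
 [191.4 155.6]
 [264.6 155.6]
 [303.2  42.7]]
```

View pics/w1.png

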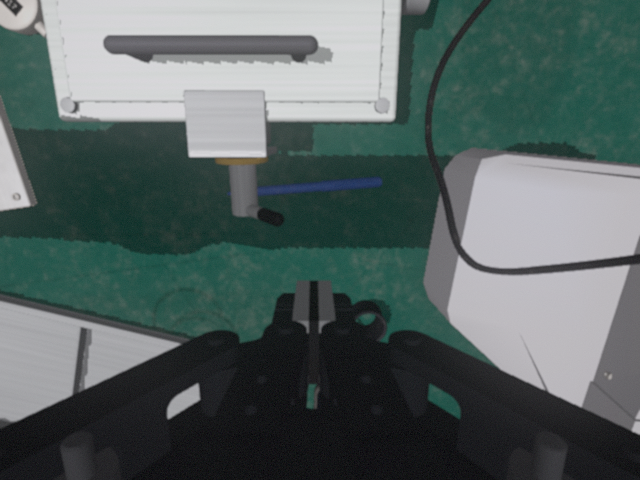

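Run:
```python
from h import *
z,r=tilt(0,-1,'y'); h=.014; L=.0726
def tgt(u,zb): return P(-.147,-(u+h),zb+L)
manip.move_straight(tgt(.050,.12),r,max_speed=.2)
print(manip.move_straight(tgt(.050,.062),r,max_speed=.1,guard=8))
path=[]
for f in range(55,176,10):
    a=np.radians(f); c,s=np.cos(a),np.sin(a)
    if f<90: u=.047*c+.005; zb=.04+.047*s-.012*(1-(f-50)/60)
    else: u=.040*c+.005*s; zb=.04+.040*s-.005*c
    g=manip.move_straight(tgt(u,zb),r,max_speed=.05,guard=18); F=manip.read_ft_force()
    print(f,g,(F@YV).round(1),F[2].round(1),(F@XV).round(1))
    if g: break
print(manip.read_t())
cam("wrist","w2"); d=cam("scene"); cv2.imwrite("pics/s2.png",cv2.resize(d["pixels"][180:300,270:430],(640,480),interpolation=cv2.INTER_CUBIC)[:,:,::-1])
```

```text
False
55 False -0.4 0.5 0.6
65 False -0.3 1.0 -0.8
75 False -0.3 0.2 -1.1
85 False -0.5 -0.2 1.0
95 False -0.3 1.4 -1.1
105 False 0.1 1.9 -0.3
115 False -0.4 1.6 0.3
125 False -1.0 1.1 -0.1
135 False 0.7 0.4 0.8
145 False 0.2 0.2 -0.3
155 False 0.7 0.4 0.4
165 False -0.0 -0.8 -0.2
175 False 0.3 -0.7 -1.2
9.075
```

View pics/s2.png

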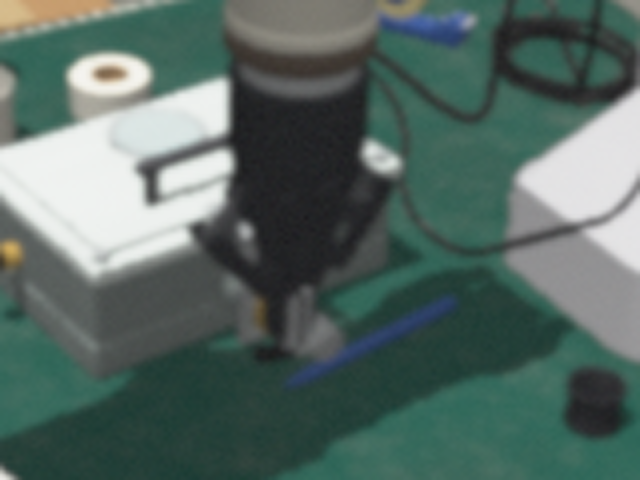

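Run:
```python
from h import *
z,r=tilt(0,-1,'y')
p=manip.read_tcp_pos(); manip.move_straight(p+[0,0,.09],max_speed=.2)
manip.move_pose(P(-.19,-.0,.25),r); manip.command_gripper(.05)
d=cam("wrist","w3"); a=np.radians(170)
print(proj(d,[P(-.146,-.052*np.cos(a),.04+.052*np.sin(a)),P(-.151,0,.04),P(-.13,0,.051)]).round(1),manip.read_t())
```

```text
[[239.1 165.5]
 [312.6 171.6]
 [312.6 141.9]] 10.7167
```

View pics/w3.png

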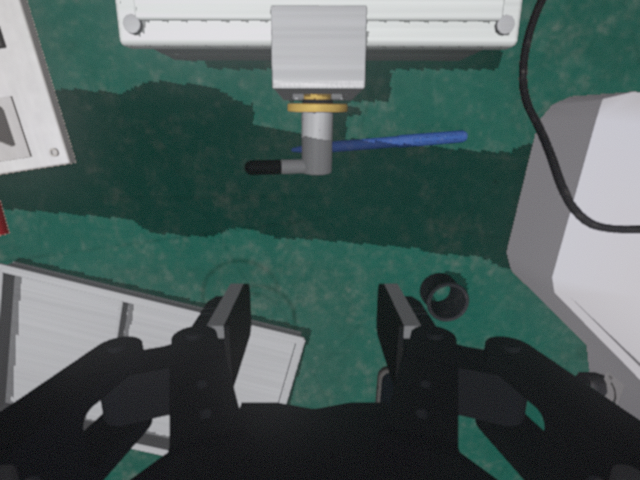

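```bash
cat >> h.py <<'E'
def tray(d=None):
    d=d or cam("top"); hsv=cv2.cvtColor(d["pixels"],cv2.COLOR_RGB2HSV)
    m=((hsv[...,1]<60)&(hsv[...,2]>90)).astype(np.uint8)*255; m=cv2.morphologyEx(m,cv2.MORPH_OPEN,np.ones((3,3),np.uint8))
    c=biggest(m,(385,180,560,400)); (cc,s,a)=cv2.minAreaRect(onz(d,c[:,0]+0.,.016)[:,:2].astype(np.float32))
    b=cv2.boxPoints((cc,s,a)); e=max((b[1]-b[0],b[2]-b[1]),key=np.linalg.norm); e=e/np.linalg.norm(e); e*=np.sign(e[0])
    return np.array(cc),e,s     # centre, local x direction, size
def T(t,x,y,z): e=np.r_[t[1],0]; n=np.array([-e[1],e[0],0]); return np.r_[t[0],0]+e*x+n*y+ZV*z
E
python3 - <<'E'
from h import *
z,r=tilt(-.2,-1,'y'); yo=-.002
g=lambda x,zz: tcp(P(x,yo,zz),z)
manip.move_straight(g(-.1245,.14),r,max_speed=.2)
print(manip.move_straight(g(-.1245,.046),r,max_speed=.1,guard=8))
manip.command_gripper(.010,40); print(manip.read_finger_gap(),manip.read_gripper_force(),manip.read_ft_force())
print(manip.move_straight(g(-.19,.046),r,max_speed=.05,guard=15),manip.read_ft_force(),manip.read_finger_gap())
manip.move_straight(g(-.20,.15),r,max_speed=.15)
d=cam("top","t4"); print(tray(d),manip.read_t()); cam("wrist","w4")
E
```

```text
False
0.02055001643035025 39.557620882987976 [-0.74837696  0.25510014  3.00643644]
False [-0.45148246 -0.04855449 -1.14596078] 0.0205924216394983
(array([ 0.49763644, -0.14610285]), array([ 0.99652547, -0.08328858], dtype=float32), (0.1608828455209732, 0.27084505558013916)) 15.075
```

View pics/t4.png

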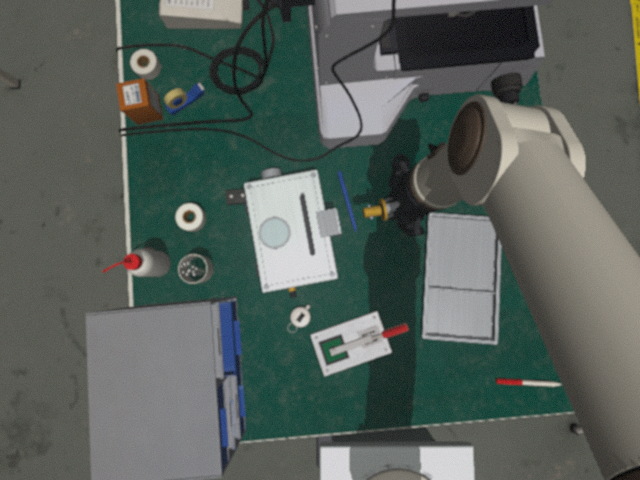

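Run:
```python
from h import *
t=tray() ; e=np.r_[t[1],0]; n=np.array([-e[1],e[0],0])
if abs(max(t[2])-.271)>.01: t=(np.array([.4976,-.1461]),np.array([.9965,-.0833]),0); print("fallback")
e=np.r_[t[1],0]; n=np.array([-e[1],e[0],0])
a=-.2; z=-(ZV*np.cos(a)+n*np.sin(a)); r=rot(z,e); g=lambda h: tcp(T(t,-.063,-.015,h),z)
manip.move_pose(g(.16),r)
manip.move_straight(g(.045),r,max_speed=.15)
print(manip.move_straight(g(.027),r,max_speed=.025,guard=4),manip.read_tcp_pos()-g(.03),manip.read_ft_force())
manip.command_gripper(.045); manip.move_straight(g(.15),r,max_speed=.15)
z,r=tilt(0,1,'x'); manip.move_pose(tcp(handle(0),z)+[0,0,.12],r)
d=cam("top"); print(tray(d),manip.read_t()); cv2.imwrite("pics/t5.png",cv2.resize(d["pixels"][160:360,230:520],(800,552))[:,:,::-1])
```

```text
True [ 0.00018614 -0.00040115  0.00250621] [-0.89005585 -0.14812572  6.15390868]
(array([ 0.44410729, -0.16071381]), array([ 0.9997663 , -0.02162012], dtype=float32), (0.35892847180366516, 0.39960119128227234)) 20.4167
```

View pics/t5.png

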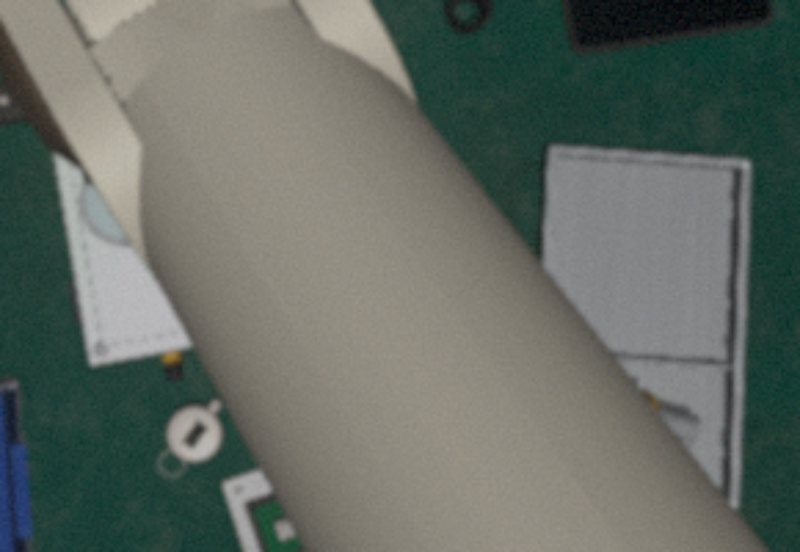

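```bash
cat >> h.py <<'E'
YO=-.002
def hpose(th,k=.475,d=.060,up=0):
    z,r=tilt(k*th,1,'x'); return tcp(handle(th)+YV*YO,z,d+up),r
E
python3 - <<'E'
from h import *
p,r=hpose(0); print(manip.move_straight(p,r,max_speed=.12,guard=8),manip.read_ft_force().round(1))
manip.command_gripper(.004,30); print(manip.read_finger_gap(),manip.read_gripper_force(),manip.read_ft_force().round(1))
for th in list(np.arange(.1,2.01,.19))+[2.06]:
    p,r=hpose(th); g=manip.move_straight(p,r,max_speed=.07,guard=22 if th<1.9 else 12)
    print(round(th,2),g,manip.read_ft_force().round(1),round(manip.read_finger_gap(),4))
    if g: break
print(manip.read_t()); d=cam("scene"); cv2.imwrite("pics/s6.png",d["pixels"][100:400,180:580][:,:,::-1])
E
```

```text
False [-0.4  1.   0.3]
0.00904338435875978 29.306771457195282 [-1.5 -0.3  3.9]
0.1 False [ 1.4 -1.   0.3] 0.0082
0.29 False [ 2.2 -1.6  2.2] 0.0089
0.48 False [ 2.5 -2.5  4. ] 0.0086
0.67 False [ 3.5 -2.8  4.9] 0.0088
0.86 False [ 2.6 -4.4  8.2] 0.0085
1.05 False [ 1.6 -4.2 12. ] 0.0082
1.24 False [ 0.6 -2.3 14.4] 0.0087
1.43 False [ 1.1  1.4 13.2] 0.0085
1.62 False [3.9 0.4 3.5] 0.0084
1.81 False [3.3 6.6 6.8] 0.0088
2.0 False [4.1 4.9 7.9] 0.0079
2.06 True [0.5 0.4 5.7] 0.0079
27.8417
```

View pics/s6.png

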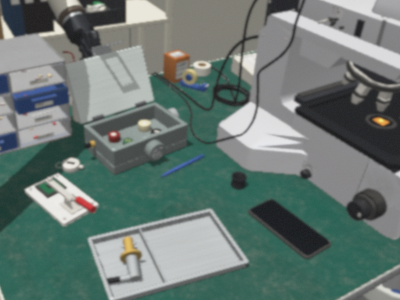

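Run:
```python
from h import *
manip.command_gripper(.018); z,_=tilt(.95,1,'x'); p=manip.read_tcp_pos()
print(manip.move_straight(p-z*.09,max_speed=.15,guard=10))
p=manip.read_tcp_pos(); manip.move_straight(np.r_[p[:2],.40],max_speed=.25)
z,r=tilt(0,-1,'y'); manip.move_pose(P(-.13,0,.27),r)
d=cam("wrist","w7"); print(np.round(d["xyz"],3),manip.read_t())
c=[P(x,y,.072) for x in(-.058,.058) for y in(-.098,.098)]; print(proj(d,c).round(0).tolist())
```

```text
False
[0.605 0.152 0.34 ] 31.6917
[[457.0, 127.0], [166.0, 126.0], [477.0, -76.0], [147.0, -77.0]]
```

View pics/w7.png

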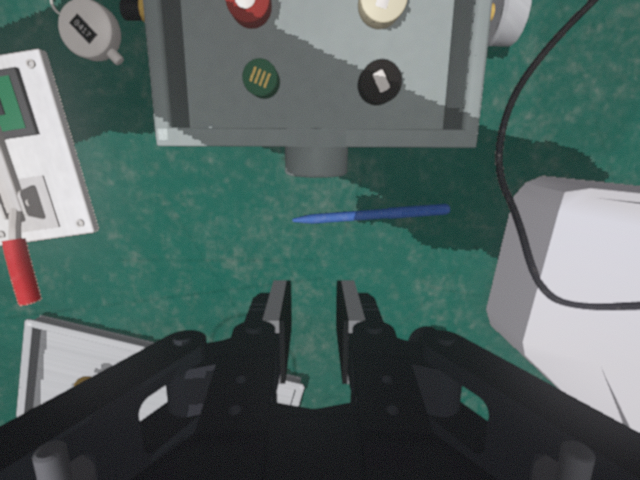

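Run:
```python
from h import *
z,r=tilt(0,-1,'y'); manip.move_straight(P(-.085,0,.27),r,max_speed=.2)
d=cam("wrist","w8"); 
c=[P(x,y,.072) for x in(-.058,.058) for y in(-.098,.098)]; print(proj(d,c).round(0).tolist(),manip.read_t())
```

```text
[[452.0, 195.0], [173.0, 194.0], [470.0, 11.0], [156.0, 9.0]] 32.1167
```

View pics/w8.png

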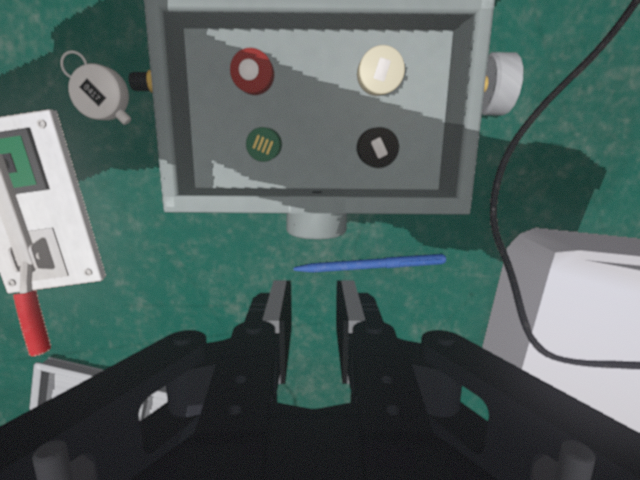

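Run:
```python
from h import *
d=cam("wrist"); p=d["pixels"]; hsv=cv2.cvtColor(p,cv2.COLOR_RGB2HSV); H,S,V=[hsv[...,i].astype(int) for i in range(3)]
print(p[140,320],p[60,320],p[160,250+60],p[133,262],p[150,365],p[130,250])
ms={"red":(((H<8)|(H>172))&(S>120)),"cream":((H>15)&(H<38)&(V>150)&(S>25)),"green":((H>50)&(H<90)&(S>70)),"black":(V<45)}
roi={"red":(225,45,282,100),"cream":(350,40,412,100),"green":(240,120,290,168),"black":(350,120,405,175)}
out={}
for k,m in ms.items():
    m=cv2.morphologyEx(m.astype(np.uint8)*255,cv2.MORPH_CLOSE,np.ones((9,9),np.uint8))
    c=biggest(m,roi[k]); (u,v),rad=cv2.minEnclosingCircle(c); w=onz(d,[u,v],.038)[0]; s=np.linalg.norm(w-d["xyz"])/d["f"]
    l=w-P(0,0,0); print(k,(round(u),round(v)),"area-diam mm",round(2e3*s*np.sqrt(cv2.contourArea(c)/np.pi),1),"encl",round(2e3*s*rad,1),"local",np.round([l@XV,l@YV],4)); out[k]=w
np.save("mounts.npy",np.array([out[k] for k in("red","cream","green","black")]))
t=tray(); print(t)
z,r=tilt(-.15,-1,'y')
for x in(20,85):
    for y in(-35,35): print(manip.inverse_kinematics(T((np.array([.498,-.146]),np.array([.9965,-.083])),x/1e3,y/1e3,.08),r))
```

```text
[101 105 105] [159 166 166] [100 105 106] [88 98 70] [39 40 37] [56 78 67]
red (251, 67) area-diam mm 34.1 encl 36.8 local [0.028  0.0447]
cream (381, 66) area-diam mm 37.6 encl 39.8 local [ 0.0295 -0.0497]
green (263, 141) area-diam mm 25.7 encl 26.8 local [-0.0239  0.0379]
black (377, 143) area-diam mm 30.7 encl 32.6 local [-0.0254 -0.0495]
(array([ 0.49812791, -0.14643618]), array([ 0.99663335, -0.08198802], dtype=float32), (0.1590193510055542, 0.2692503035068512))
[-0.03592629  0.70747691  0.51447129  1.91416505 -0.66113763  0.79178959
  1.08303767]
[-0.14941582  0.68007203  0.49397662  1.95922581 -0.671034    0.75175253
  0.97750387]
[-0.04062542  0.78514     0.51630338  1.75290716 -0.65474519  0.87274217
  1.01404042]
[-0.14778872  0.76034516  0.50167354  1.79610033 -0.6632789   0.8363506
  0.9194541 ]
```

```bash
cat >> h.py <<'E'
M=dict(red=(0,.030),cream=(1,.032),green=(2,.025),black=(3,.030))
SL=dict(green=(.090,.035),black=(.090,-.035),red=(.022,.035),cream=(.022,-.035))
def pick(k,zt=.1035):
    i,D=M[k]; z,r=tilt(-.15,-1,'y'); w=np.load("mounts.npy")[i].copy(); w[2]=.040
    g=w-z*((zt-.040)/np.cos(.15)); hi=g+[0,0,.10]
    manip.command_gripper(D+.016); manip.move_straight(hi,r,max_speed=.25)
    a=manip.move_straight(g,r,max_speed=.12,guard=5); manip.hold(.1)
    t0=manip.read_t(); o=D+.0025
    while o>D-.004:
        manip.command_gripper(o,20); f=manip.read_gripper_force()
        if f>1.8: break
        o-=.0002 if f<.5 else .0001
    print(k,"guard",a,"open cmd",round(o,4),"gap",round(manip.read_finger_gap(),4),"F",round(f,2),"dt",round(manip.read_t()-t0,2))
    manip.move_straight(hi,r,max_speed=.12); print("  lifted F",round(manip.read_gripper_force(),2),"gap",round(manip.read_finger_gap(),4)); return g,r
def place(k,t,zt=.1035):
    z,r=tilt(-.15,-1,'y'); x,y=SL[k]; w=T(t,x,y,.015); g=w-z*((zt-.040)/np.cos(.15))
    manip.move_straight(g+[0,0,.12],r,max_speed=.25); manip.move_straight(g+[0,0,.008],r,max_speed=.15)
    a=manip.move_straight(g-[0,0,.001],r,max_speed=.02,guard=1.5); f=manip.read_gripper_force()
    p=manip.read_tcp_pos(); manip.command_gripper(M[k][1]+.012); manip.move_straight(p+[0,0,.12],r,max_speed=.15)
    print("  placed guard",a,"dz",round(p[2]-g[2],4),"F",round(f,2),"t",manip.read_t())
E
python3 - <<'E'
from h import *
pick("green"); cam("wrist","w9")
E
```

```text
green guard False open cmd 0.0248 gap 0.0251 F 2.37 dt 3.32
  lifted F 2.34 gap 0.0246
```

View pics/w9.png

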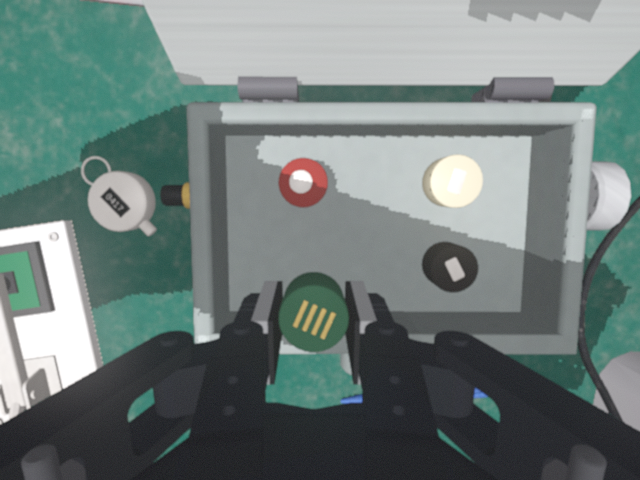

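Run:
```python
from h import *
def look():
    t=tray(); ok=abs(max(t[2])-.269)<.008 and abs(min(t[2])-.159)<.008; print("tray",t[0].round(4),t[1].round(3),np.round(t[2],3),ok); assert ok; return t
t=look(); place("green",t)
pick("black"); t=look(); place("black",t)
manip.move_straight(P(-.12,0,.27),max_speed=.25); cam("top","t10")
```

```text
tray [ 0.4979 -0.1466] [ 0.997 -0.083] [0.159 0.27 ] True
  placed guard True dz -0.0008 F 2.61 t 42.525
black guard False open cmd 0.0298 gap 0.0298 F 2.24 dt 3.32
  lifted F 2.23 gap 0.0298
tray [ 0.4981 -0.1465] [ 0.997 -0.083] [0.159 0.269] True
  placed guard True dz -0.0009 F 2.51 t 53.975
```

View pics/t10.png

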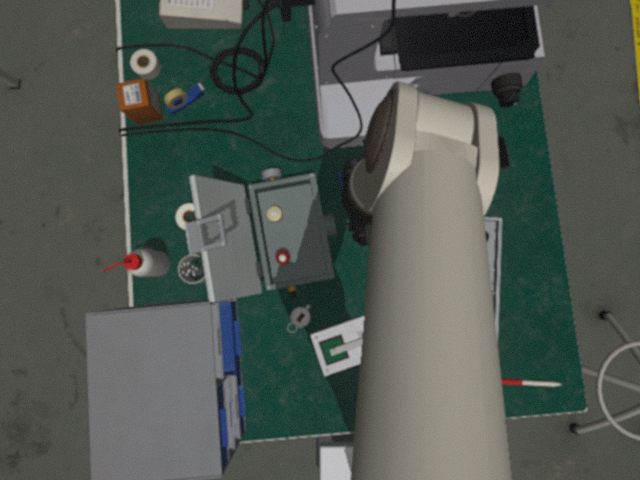

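Run:
```python
from h import *
def look():
    t=tray(); ok=abs(max(t[2])-.269)<.008 and abs(min(t[2])-.159)<.008; print("tray",t[0].round(4),t[1].round(3),np.round(t[2],3),ok); assert ok; return t
z,r=tilt(-.15,-1,'y'); manip.move_straight(P(-.05,0,.25),r,max_speed=.25)
pick("red"); t=look(); place("red",t)
manip.move_straight(P(-.05,0,.25),r,max_speed=.25)
pick("cream"); t=look(); place("cream",t)
z,r=tilt(0,1,'x'); p=manip.read_tcp_pos(); manip.move_straight(p+[0,0,.1],max_speed=.25)
manip.move_pose(P(.05,0,.40),r)
d=cam("top"); print(tray(d)[2],manip.read_t()); cv2.imwrite("pics/t11.png",cv2.resize(d["pixels"][160:360,230:520],(800,552))[:,:,::-1])
```

```text
red guard False open cmd 0.0302 gap 0.0302 F 2.01 dt 2.88
  lifted F 1.99 gap 0.0299
tray [ 0.4776 -0.1629] [ 0.996 -0.085] [0.161 0.27 ] True
  placed guard True dz -0.0008 F 2.21 t 65.7833
cream guard False open cmd 0.0318 gap 0.0316 F 2.2 dt 3.32
  lifted F 2.19 gap 0.0314
tray [ 0.4778 -0.1632] [ 0.997 -0.083] [0.159 0.27 ] True
  placed guard True dz -0.0008 F 2.42 t 78.0667
(0.15946470201015472, 0.26978933811187744) 80.425
```

View pics/t11.png

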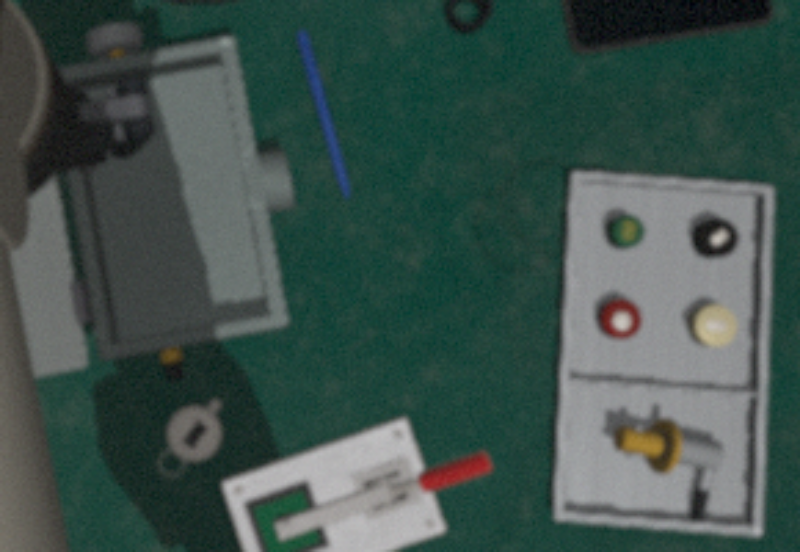

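Run:
```python
from h import *
p,r=hpose(2.0); z,_=tilt(.95,1,'x'); b=p-z*.09
manip.command_gripper(.020,30)
manip.move_pose(np.r_[b[:2],.40],r); manip.move_straight(b,r,max_speed=.2)
g=manip.move_straight(p,r,max_speed=.08,guard=5); print(g,manip.read_tcp_pos()-p)
if not g:
    manip.command_gripper(.004,30); print(manip.read_finger_gap(),manip.read_gripper_force(),manip.read_ft_force().round(1))
    for th in list(np.arange(1.81,.1,-.19))+[.08,.04,.015,0]:
        p,r=hpose(th); g=manip.move_straight(p,r,max_speed=.06 if th>.2 else .02,guard=22 if th>.2 else 12)
        print(round(th,2),g,manip.read_ft_force().round(1),round(manip.read_finger_gap(),4))
        if g: break
print(manip.read_t()); d=cam("scene"); cv2.imwrite("pics/s12.png",d["pixels"][100:400,180:580][:,:,::-1])
```

```text
False [-3.69755184e-05  7.18505159e-04  3.09868009e-04]
0.008759062770099387 29.345072507858276 [-0.2  1.9  2.9]
1.81 False [-0.3  5.5  1.5] 0.0087
1.62 False [-2.4  3.4  6.4] 0.0086
1.43 False [-1.6  1.2  6.4] 0.0087
1.24 False [-0.4  0.3  7. ] 0.0085
1.05 False [ 0.5 -2.3  3.3] 0.0086
0.86 False [ 2.8 -0.7  1.9] 0.0086
0.67 False [ 2.9 -0.8  0.4] 0.0084
0.48 False [ 3.9  0.  -4.7] 0.0084
0.29 False [ 4.   1.6 -4.5] 0.0087
0.08 False [ 0.5  5.6 -0.5] 0.0085
0.04 False [ 0.8  4.9 -2.2] 0.0088
0.01 False [ 1.2  5.2 -0.9] 0.0081
0 False [ 1.1  6.6 -1.7] 0.0085
92.0083
```

View pics/s12.png

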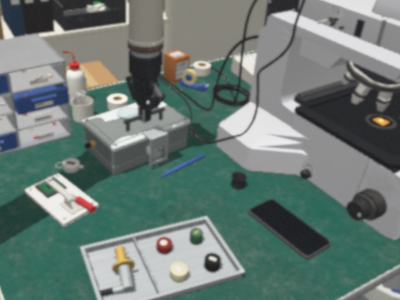

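Run:
```python
from h import *
manip.command_gripper(.03); p=manip.read_tcp_pos(); print(manip.move_straight(p+[0,0,.08],max_speed=.1,guard=8)); manip.command_gripper(0.0,20)
h=handle(0)+YV*YO; z,r=tilt(0,1,'x')
manip.move_straight(h+[0,0,.005+.0726+.012],r,max_speed=.1); manip.hold(.2)
g=manip.move_straight(h+[0,0,.005+.0726-.006],r,max_speed=.015,guard=8)
print(g,"tip above bar top mm",1e3*(manip.read_tcp_pos()[2]-h[2]-.005-.0726),manip.read_ft_force().round(1))
p=manip.read_tcp_pos(); manip.move_straight(p+[0,0,.15],max_speed=.15); manip.hold(.3)
d=cam("top"); t=tray(d); print(t,manip.read_t())
```

```text
False
True tip above bar top mm 0.023543450690527434 [-1.8 -0.2  6.2]
(array([ 0.47781548, -0.16328314]), array([ 0.9965789 , -0.08264753], dtype=float32), (0.15854203701019287, 0.2688281834125519)) 96.925
```

```bash
python3 -c "
from station import manip
print(manip.hand_in())"
```

```text
the job is handed in; nothing more can be done
None
```

I handed the job in at about 97 s: the plug is in the tray's small bay, all four mounts stand upright in the large bay (gripped at under 3 N), and the lid went back to its stop and is now shut, as a light press on the handle confirmed.

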